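# Load the drill plate under the leaf spring of the drilling jig

## Robot

A 6-joint arm with a two-finger parallel gripper is mounted at the origin on a cart in front of the work surface, level with it; the furniture and walls round the work are solid. World frame = base frame: x ahead of the robot, y to its left, z up, the work surface at z = 0. Lengths are in m, angles in rad, forces in N, time in s.
With the tool pointing down it reaches from about 0.275 to 0.85 m from the base axis. Payload 19 kg.
Tool frame: the origin (TCP) lies at the centre of the arm's flange, where the gripper is bolted on; the fingertips stand 173 mm ahead of it and the grasp point (between the pads) lies 155 mm ahead of it; z points along the fingers, y is the line along which they close (so a half turn about z gives the same grasp; the last joint's range is limited). The gripper opens to 85 mm and grips with 20 to 120 N. Pads are 22 mm wide; open, the fingers measure 114 mm over their backs; the gripper's body (76 mm by 85 mm) begins 54 mm behind the grasp point. The pads swing forward as they close: fully open they stand 13 mm farther back than shut.
Start: joints at [-1.297, 0.15, 1.437, -0, 1.554, -0.134], TCP at [0.228, -0.528, 0.405] pointing down, gripper open.
Joint ranges: [-2.8, 2.8], [-0.68, 2.1], [0.12, 2.68], [-1.39, 4.53], [0.16, 2.79], [-2.81, 2.81]. Speed limits (rad/s): [1.89, 1.89, 2.22, 3.01, 3.01, 3.01].

## Interface

Orientations are given as a rotation vector (axis times angle).
In Python, from station import telemetry, vision, hand_in gives the robot as it stands.
- The arm moves only by the tool jog_arm, never from a script. Its argument "steps" is one flat list of numbers, 5 for each row, row after row: the shift along the tool's x, y, z in m, then the turn about the tool's z in degrees, then the finger opening in m, from 0 to 0.0854. In form: [dx, dy, dz, spin, jaw, dx, dy, dz, spin, jaw, ...]. A call has 1 to 5 rows; each row is the pose to reach, as a shift and turn from the pose commanded when the call began, along the tool's axes at that moment; what a row does not reach only later rows make up. A row lasts 1/10 s, in which the tool goes at most 50 mm and 8.59 degrees, less where a joint would pass 70% of its speed; a pose out of reach is approached as far as the arm can. A call with a gripper value outside its range is refused whole. The fingers move at their own pace and stop on an object; "newtons" is the grip in N (left out, the last holds). Time passes only in rows, so rows that repeat a pose let the fingers close. It gives the time, the measured TCP pose, the force, the opening and the grip force at its end, in the units of the state.
- telemetry.observe(): the state, without advancing time (a new reading comes with each control period).
- vision.snapshot(name): name is "scene" or "top" or "wrist"; returns (picture, depth): 400x640x3 uint8, red, green, blue; 400x640 float32, m along the optical axis (not along the pixel's ray), 0 where there is no reading.
- vision.camera_params(name): a dict with "vertical_fov" (degrees; the focal length in pixels is half the picture's height over the tangent of half this angle, whatever the lens; pixels are square), "cx", "cy" (the principal point, pixels), "k1" (the pictures are not rectified: a ray, as slopes to the right and down, at radius r is drawn at 1 + k1 r^2 times it, then the intrinsics apply), "xyz" and "orientation" of the camera in the world. Camera axes: x right, y down, z forward; pixel columns grow to the right and rows downward; lengths in m; the calibration is good to about 2 mm. A picture is of the moment at which its call begins: read the wrist's pose just before it. camera_params takes no time and is no camera call; for the wrist camera it gives the pose at the moment of the call.
- hand_in(): hands the job in; it is judged then, once.
The state is a dict: "t": time; "joint_positions": joint angles; "dq": joint speeds; "joint_efforts": joint torques, N m; "position": TCP position; "orientation": TCP orientation; "wrist_force": force on the tool from outside, world axes, zero at the start; "wrist_torque": the same for the moment, N m; "width": finger opening in m; "grasp_force": force on a finger pad.
Only numpy, scipy, OpenCV 4.12 (cv2) and the standard library are available. Lean on these libraries where they do the work, as an engineer would, in place of code of your own. Each camera call takes 0.05 s, during which the arm holds its last target. There are 200 camera calls.

## Task

The metal drill plate lies on the sprung bed at the open end of the drilling jig. With your fingertips press it down until the bed bottoms, and, still pressing, slide it along the channel under the strap and the leaf spring until it is fully home against the end stop and the bed springs up behind it; then take your hand away. Only press and push the plate, never lift it, and leave the other things on the bench where they are.

Things in the scene. Friction and masses are not known exactly. Their poses are not given: they have to be found in the camera images.
- jig: Drilling jig fixed to the bench: plywood base 305 x 76 mm, low wooden side rails, a wooden stop at one end. Origin on the bench, 150 mm from the base's open end. x: push direction, along the channel to the end stop; z up. In its frame (mm): channel 47 wide, centred on y = 0; rail tops z = 34; fixed floor z = 24 from x = -16 on; sprung bed x = -142 to -18
- jig_strap (a point): Middle of the underside of the dark steel strap that crosses the channel: in the jig's frame x = 43 mm, z = 40.5 mm (16.5 mm above the fixed floor). The strap is 10 mm long in x, 5 mm thick, 71 mm wide
- jig_stop (a point): Foot of the end stop's face, on the fixed floor's centre line: in the jig's frame x = 106 mm, z = 24 mm. The stop with the leaf's clamp and screws reaches z = 56 mm
- leaf (a joint): Thin steel leaf spring, 26 mm wide, clamped on the end stop and reaching back over the channel to a curled tip at x = 51 mm in the jig's frame; lowest at x = 68, 10 mm above the floor. Hinge value in rad: 0 = down, about 0.08 with the plate under it. It bears on the plate with about 6 N and drags on it. Pushing the pressed plate takes about 4 N, 8 to 10 N under the leaf
- sprung_bed (a joint): Sprung aluminium bed, 124 x 45 mm, in the open half of the channel; value = how far it is pressed down, m: 0 = up (top 6 mm above the fixed floor), 0.0055 = bottomed (0.5 mm above the floor). With the plate on it, it starts down at 3 to 4 N and bottoms at about 10 N. It springs up once the plate has left it, locking the plate in
- drill_plate: Loose aluminium plate 120 x 44 x 14 mm, about 0.25 kg, three brass bushes, dark cross ridge. Origin on its underside; x to its nose (the jig's x), z up; spans x = -62 to 58 mm. Ridge: x = -24 to -16, 44 wide, 10 high above the top; push on its rear face. Home: origin at x = 48, y = 0, z = 24 in the jig's frame. At the start z = 30, top at 44: too high for the strap; bed bottomed: 38.5
- plate_pad (a point): Middle of the flat press area on the plate's top behind the ridge (38 x 44 mm), 19 mm behind the ridge's rear face
- plate_nose (a point): Middle of the front end face of the plate, 7 mm above its underside
- offcut_block: Bystander: small maple block 40 x 50 x 26 mm to the right of the jig, origin under its middle
- blank_short: Bystander: short pale wood blank 26 x 75 x 20 mm to the right of the jig, origin under its middle
- chuck_key: Bystander: steel T-handled chuck key 77 x 127 x 14 mm to the right of the jig, origin under its middle
- tape_measure: Bystander: yellow tape measure 66 x 83 x 36 mm lying flat to the right of the jig, origin under its middle

How it is judged:
By the outcome, as a careful person would: the job done as asked, in the order asked, and still so for the second after the job is handed in, with the robot touching nothing.
It also fails if it takes over 48 s, if anything falls off the work surface, if the arm or the gripper's body presses on something with over 40 N, if the wrist force passes 120 N, or if a joint passes its speed limit or range.

## Working session

There is one attempt and no reset: what is moved stays moved. The work goes in short steps, Python scripts to look and compute and a tool call to move; the robot and the scene stay as the last step left them, time stands still between calls to the robot, and variables do not carry over. Pictures are saved under pics/ and viewed, at most 10 in all, crops included, and the job is handed in when it is done.

Besides the shell and the picture viewer there is one more tool, called as name(argument=value, ...), one argument or row to a line, values as JSON. jog_arm: Moves the arm, as the interface text tells. Its arguments: {"type":"object","properties":{"steps":{"type":"array","items":{"type":"number"}},"newtons":{"type":"number"}},"required":["steps"]}

```bash
mkdir -p pics; ls; python3 - <<'E'
from station import telemetry, vision
import cv2,numpy as np
print(telemetry.observe())
for n in("top","scene"):
    p,d=vision.snapshot(n); cv2.imwrite(f"pics/{n}1.png",p[:,:,::-1]); np.savez(f"{n}1.npz",p=p,d=d); print(n,vision.camera_params(n))
E
```

```text
pics
{'t': 0.0, 'joint_positions': array([-1.29700617e+00,  1.51004838e-01,  1.43799473e+00, -1.23739955e-05,
        1.55378807e+00, -1.34011869e-01]), 'dq': array([ 0.00151404, -0.000927  ,  0.00195427,  0.00078195,  0.0009138 ,
        0.00025087]), 'joint_efforts': array([ 1.73526166e-05, -7.13046598e+01, -5.70867991e+01, -1.59530919e-04,
        8.92693031e-03,  6.61453919e-05]), 'position': array([ 0.22800822, -0.52783564,  0.40408267]), 'orientation': array([-3.07534516e+00, -6.35903562e-01,  1.50410884e-04]), 'wrist_force': array([ 0.04592088, -0.60149789, -1.4654812 ]), 'wrist_torque': array([-0.02443362, -0.01415304, -0.00949788]), 'grasp_force': 0.0, 'width': 0.08569354075355662}
top {'vertical_fov': 54.47820448266582, 'cx': 321.50983471023216, 'cy': 206.58361018477044, 'k1': -0.08940566576069518, 'xyz': array([ 0.42362831, -0.22149951,  0.90397632]), 'orientation': array([-2.11381173,  2.17442139, -0.16344844])}
scene {'vertical_fov': 42.985020375271965, 'cx': 322.57704616682963, 'cy': 195.15245112445402, 'k1': -0.06091857849270785, 'xyz': array([ 0.00961267, -1.18758696,  0.55970236]), 'orientation': array([-1.93174447,  0.50783467, -0.30895027])}
```

View pics/top1.png

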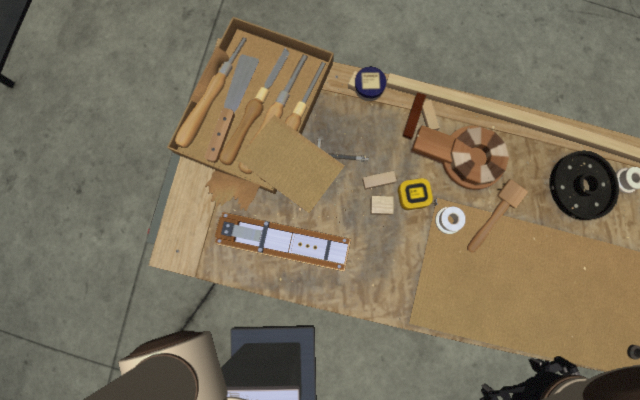

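View pics/scene1.png

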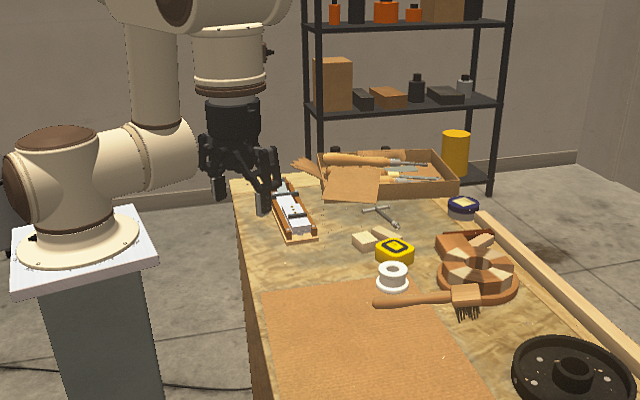

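The top view shows the jig at about (283,242). Its clamp and stop end is at the left (228,228) and its open end at (348,250), with the plate on the right half. The bystanders are up and to the right, at 330–430, 155–205. I'll measure the jig and plate next.

```bash
cat > h.py <<'E'
import numpy as np,cv2
from scipy.spatial.transform import Rotation as R
def setup(c,h=400):
    f=h/2/np.tan(np.radians(c['vertical_fov'])/2)
    return f,R.from_rotvec(c['orientation']).as_matrix(),np.array(c['xyz'])
def rays(c,uv):
    f,M,o=setup(c); p=(np.asarray(uv,float).reshape(-1,2)-[c['cx'],c['cy']])/f
    q=p.copy()
    for _ in range(20): q=p/(1+c['k1']*(q**2).sum(1,keepdims=True))
    return np.c_[q,np.ones(len(q))]
def plane(c,uv,z):
    f,M,o=setup(c); d=rays(c,uv)@M.T
    return o+d*((z-o[2])/d[:,2])[:,None]
def cloud(c,dep):
    v,u=np.mgrid[:400,:640]; r=rays(c,np.c_[u.ravel(),v.ravel()])
    f,M,o=setup(c); return (o+(r*dep.reshape(-1,1))@M.T).reshape(400,640,3)
E
python3 - <<'E'
from h import *
from station import vision
c=vision.camera_params("top"); D=np.load("top1.npz"); p,d=D['p'],D['d']
P=cloud(c,d)
x0,x1,y0,y1=205,365,200,285
cv2.imwrite("pics/c1.png",cv2.resize(p[y0:y1,x0:x1,::-1],None,fx=5,fy=5,interpolation=cv2.INTER_CUBIC))
Z=P[y0:y1,x0:x1]
print("bench z",np.median(P[265:285,300:340,2]), np.median(P[200:210,300:340,2]))
m=np.zeros((400,640),np.uint8); m[y0:y1,x0:x1]=(Z[...,2]>.012)
n,l,s,_=cv2.connectedComponentsWithStats(m); k=1+np.argmax(s[1:,4]); m=(l==k)
q=P[m]; r=cv2.minAreaRect(q[:,:2].astype(np.float32)); print(s[k],r,cv2.boxPoints(r))
hsv=cv2.cvtColor(p,cv2.COLOR_RGB2HSV)
b=((hsv[...,1]<60)&(hsv[...,2]>150)&m).astype(np.uint8)
n,l,s,ce=cv2.connectedComponentsWithStats(b)
for i in range(1,n):
    if s[i,4]>15: print(s[i],ce[i],np.median(P[l==i],0), cv2.minAreaRect(P[l==i][:,:2].astype(np.float32)))
E
```

```text
bench z -0.00040019043833816603 0.0005691486709166194
[ 215  212  136   59 4211] ((0.4804513454437256, -0.1353224813938141), (0.29820916056632996, 0.07554347813129425), 76.68976593017578) [[ 0.40936685 -0.27172583]
 [ 0.48288107 -0.28911772]
 [ 0.55153584  0.00108087]
 [ 0.47802162  0.01847276]]
[233 222  30  24 517] [247.66731141 233.48355899] [ 0.49899253 -0.0572205   0.03597414] ((0.47727665305137634, -0.128426194190979), (0.209514319896698, 0.04761197045445442), 72.84343719482422)
[ 264  228   64   32 1197] [294.96240602 243.31411863] [ 0.47410336 -0.16399778  0.04114057] ((0.4694799780845642, -0.1618599146604538), (0.1391918808221817, 0.05711967498064041), 74.75804138183594)
[327 241  21  23 352] [337.34943182 252.09090909] [ 0.45142026 -0.25692099  0.04320243] ((0.44445139169692993, -0.2541315257549286), (0.04368475824594498, 0.0639173686504364), 66.89360046386719)
```

View pics/c1.png

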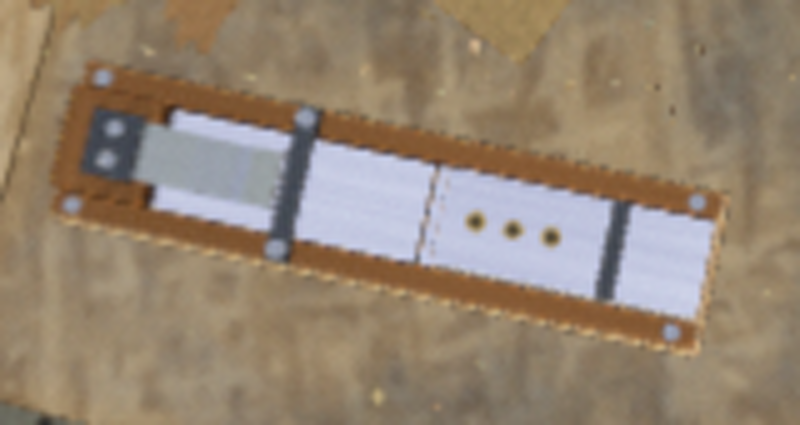

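The crop shows the strap at (293,184), the plate nose at (428,215) and the ridge at (613,250). The rail screws are at (102,77), (72,204), (697,202) and (672,332), and the stop is at the left. I'll fit the jig frame from these points.

```bash
python3 - <<'E'
from h import *
from station import vision,telemetry
c=vision.camera_params("top"); D=np.load("top1.npz"); p=D['p']
px=lambda a:(np.array(a,float)+.5)/5-.5+[205,200]
def P(a,z): return plane(c,px(a),z)[:,:2]
sc=P([(102,77),(72,204),(697,202),(672,332)],.035)
a=(sc[0]+sc[1])/2;b=(sc[2]+sc[3])/2
u=(a-b)/np.linalg.norm(a-b); v=np.array([-u[1],u[0]])
print("screws",sc,"len",np.linalg.norm(a-b),"yaw",np.degrees(np.arctan2(u[1],u[0])))
st=P([(308,118),(277,248)],.046); print("strap screws",st,np.linalg.norm(st[0]-st[1]))
s=st.mean(0)
lat=np.mean([(q-a)@v for q in(a,b,s)]); o=a+v*lat; o=o+u*((s-o)@u-.043); print("jig origin",o,"u",u,"v",v)
def J(q): return np.c_[(q-o)@u,(q-o)@v]*1e3
print("screws J",J(sc)); print("base corners at24?",J(P([(727,195),(696,353),(52,217),(85,63)],.034)))
g=(cv2.cvtColor(p,cv2.COLOR_RGB2HSV))
print("ridge ends",J(P([(622,203),(605,298)],.054)),"mid",J(P([(613,250)],.054)))
print("nose top",J(P([(438,165),(419,262)],.044)),"rear top",J(P([(718,222),(698,318)],.044)),"bushes",J(P([(476,221),(513,230),(551,236)],.044)))
t=telemetry.observe(); M=R.from_rotvec(t['orientation']).as_matrix(); print(M.round(4),t['position'])
print("yaw toolx",np.degrees(np.arctan2(M[1,0],M[0,0])), "toolY",np.degrees(np.arctan2(M[1,1],M[0,1])))
E
```

```text
screws [[ 0.54191703 -0.00585239]
 [ 0.48467481  0.00740924]
 [ 0.47809106 -0.27326424]
 [ 0.42082083 -0.26012754]] len 0.2749873705052204 yaw 76.57595934765325
strap screws [[ 0.51948476 -0.10111   ]
 [ 0.46222261 -0.08688345]] 0.059002951554490694
jig origin [ 0.48075844 -0.13579504] u [0.23215605 0.97267855] v [-0.97267855  0.23215605]
screws J [[ 140.5907698   -29.32067681]
 [ 140.20094665   29.43637171]
 [-134.33259321  -29.31979816]
 [-134.85043135   29.43549305]]
base corners at24? [[-146.92184988  -35.20438062]
 [-147.15380829   36.32050464]
 [ 147.99151507   37.0144117 ]
 [ 150.05830158  -34.02202486]]
ridge ends [[-101.48662191  -20.77993912]
 [-102.59892395   21.14259908]] mid [[-1.01785492e+02  7.47054941e-02]]
nose top [[-18.24800744 -21.21398451]
 [-19.23191643  22.37031232]] rear top [[-144.77339521  -21.87491071]
 [-144.42088155   21.20112667]] bushes [[-40.01482757  -0.44370189]
 [-56.84975654   0.07820603]
 [-73.81786477  -0.77678528]]
[[ 9.180e-01  3.966e-01 -3.000e-04]
 [ 3.966e-01 -9.180e-01  1.000e-03]
 [ 1.000e-04 -1.000e-03 -1.000e+00]] [ 0.22801732 -0.52783409  0.40415117]
yaw toolx 23.364739889227856 toolY -66.6352520343011
```

jog_arm(
  steps=[0.02,-0.01,0.005,-4,0,0.055,-0.03,0.015,-10,0,0.095,-0.05,0.03,-17,0,0.135,-0.07,0.045,-24,0,0.175,-0.09,0.06,-31,0],
  newtons=40,
)

```text
t: 0.6
position: [0.3536, -0.3743, 0.3439]
orientation: [-2.791, -1.441, -0.0]
wrist_force: [0.8, -0.3, -0.6]
width: 0.0125
grasp_force: 0.0
```

```bash
cat > go.py <<'E'
# usage: go.py jx jy tipz(mm) : shift in tool axes from the present pose to put the tips there
import sys
from h import *
from station import telemetry
o=np.array([.48076,-.13580]);yaw=76.58
u=np.array([np.cos(np.radians(yaw)),np.sin(np.radians(yaw))]);v=np.array([-u[1],u[0]])
t=telemetry.observe(); M=R.from_rotvec(t['orientation']).as_matrix(); q=t['position']
j=q[:2]-o; print("t",round(t['t'],2),"tip jig mm",((j@u)*1e3).round(1),((j@v)*1e3).round(1),"tipz",((q[2]-.173)*1e3).round(1),"tilt z",M[:,2].round(4),"w",t['width'].round(4))
F=t['wrist_force'];print("force jig",(F[:2]@u).round(1),(F[:2]@v).round(1),F[2].round(1))
if len(sys.argv)>3:
    a,b,z=[float(k)/1e3 for k in sys.argv[1:4]]
    T=np.r_[o+u*a+v*b,z+.173]; print("shift",(M.T@(T-q)).round(4),"spin",(np.degrees(np.arctan2(M[1,0],M[0,0]))-yaw).round(2))
E
python3 go.py -122 0 105
```

```text
Traceback (most recent call last):
  File "go.py", line 8, in <module>
    j=q[:2]-o; print("t",round(t['t'],2),"tip jig mm",((j@u)*1e3).round(1),((j@v)*1e3).round(1),"tipz",((q[2]-.173)*1e3).round(1),"tilt z",M[:,2].round(4),"w",t['width'].round(4))
                                                                                                                                                               ^^^^^^^^^^^^^^^^
AttributeError: 'float' object has no attribute 'round'
```

```bash
sed -i "s/t\['width'\].round(4)/round(t['width'],4)/" go.py; python3 go.py -122 0 105
```

```text
t 0.6 tip jig mm -261.5 68.3 tipz 170.9 tilt z [-1.e-04  3.e-04 -1.e+00] w 0.0125
force jig -0.1 -0.9 -0.6
shift [0.1549 0.0112 0.066 ] spin -21.95
```

jog_arm(
  steps=[0.04,0.003,0.016,-6,0,0.08,0.006,0.033,-12,0,0.12,0.009,0.05,-18,0,0.15,0.011,0.063,-22,0,0.155,0.011,0.066,-22,0],
)

```text
t: 1.1
position: [0.4534, -0.2537, 0.277]
orientation: [-2.462, -1.947, 0.0]
wrist_force: [-0.4, -0.3, -0.0]
width: 0.0001
grasp_force: 0.0
```

```bash
python3 go.py -122 0 70
python3 - <<'E'
from station import vision
import cv2
for n in("wrist","scene"):
    p,d=vision.snapshot(n); 
    if n=="scene": p=cv2.resize(p[140:270,200:360],None,fx=5,fy=4.6)
    cv2.imwrite(f"pics/{n}2.png",p[:,:,::-1])
E
```

```text
t 1.1 tip jig mm -121.1 -0.7 tipz 104.0 tilt z [-0.0017  0.0021 -1.    ] w 0.0001
force jig -0.4 0.3 -0.0
shift [-0.001  -0.0007  0.034 ] spin 0.08
```

View pics/wrist2.png

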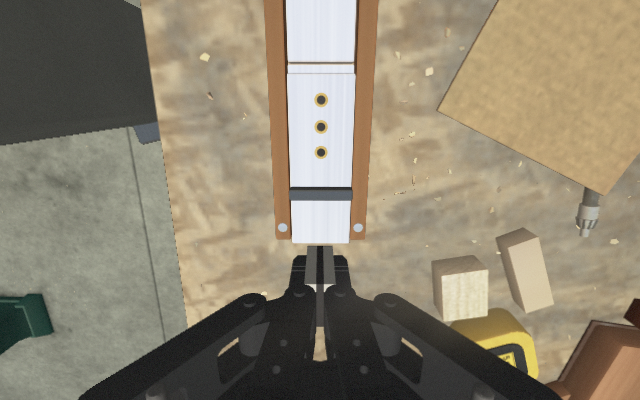

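The wrist view shows the shut fingertips at (320,250), centred on the channel (270–378). The ridge is at rows 188–200, the plate nose at row 72 and the plate's rear edge at row 243. I'll check the positions from this view.

```bash
python3 - <<'E'
from h import *
from station import vision
c=vision.camera_params("wrist")
import io,contextlib
exec(open('go.py').read().split("t=tele")[0])
def J(uv,z):
    q=plane(c,uv,z)[:,:2]-o; return (np.c_[q@u,q@v]*1e3).round(1)
print("ridge top front/rear",J([(321,188),(321,193),(321,200)],.054)[:,0],"ridge foot",J([(321,200)],.044))
print("nose",J([(288,72),(356,72)],.044),"rear",J([(292,243),(349,243)],.044))
print("screws",J([(283,228),(358,228)],.035),"gap",J([(321,63)],.024),"bush",J([(321,100),(321,127),(321,152)],.044))
E
```

```text
ridge top front/rear [ -98.  -101.6 -106.7] ridge foot [[-110.2   -1.6]]
nose [[-24.2  19.1]
 [-24.4 -24. ]] rear [[-145.    20.8]
 [-145.2  -23. ]]
screws [[-136.5   28.4]
 [-136.8  -30.7]] gap [[-17.1  -1.9]] bush [[-41.1  -1.8]
 [-58.3  -1.7]
 [-75.1  -1.7]]
```

jog_arm(
  steps=[-0.001,0,0.015,0,0,-0.001,0,0.035,0,0,-0.001,0,0.05,0,0,-0.001,0,0.055,0,0,-0.001,0,0.055,0,0],
)

```text
t: 1.7
position: [0.4515, -0.2579, 0.2237]
orientation: [-2.471, -1.94, 0.0]
wrist_force: [-0.2, 0.4, 0.1]
width: -0.0
grasp_force: 0.0
```

```bash
python3 go.py -121 -0.7 44
```

```text
t 1.7 tip jig mm -125.6 0.1 tipz 50.7 tilt z [-5.e-04  3.e-04 -1.e+00] w -0.0
force jig 0.4 0.3 0.1
shift [0.0046 0.0008 0.0067] spin -0.3
```

jog_arm(
  steps=[0.0045,0,0.003,0,0,0.0045,0,0.006,0,0,0.0045,0,0.008,0,0,0.0045,0,0.009,0,0,0.0045,0,0.009,0,0],
)

```text
t: 2.2
position: [0.4532, -0.2528, 0.215]
orientation: [2.469, 1.942, 0.001]
wrist_force: [0.3, 2.0, 6.1]
width: 0.0002
grasp_force: 2.9
```

```bash
python3 go.py -120 -0.7 40
```

```text
t 2.2 tip jig mm -120.2 -0.4 tipz 42.0 tilt z [ 6.e-04 -1.e-04 -1.e+00] w 0.0002
force jig 2.0 0.2 6.1
shift [0.0002 0.0003 0.002 ] spin -0.21
```

jog_arm(
  steps=[0,0,0.0015,0,0,0,0,0.003,0,0,0,0,0.004,0,0,0,0,0.0045,0,0,0,0,0.0045,0,0],
)

```text
t: 2.7
position: [0.4534, -0.253, 0.2116]
orientation: [2.468, 1.941, 0.001]
wrist_force: [-4.5, 5.0, 20.9]
width: 0.0
grasp_force: 10.2
```

```bash
python3 go.py -120 -0.7 38
```

```text
t 2.7 tip jig mm -120.3 -0.6 tipz 38.6 tilt z [ 1.4e-03 -9.0e-04 -1.0e+00] w 0.0
force jig 3.8 5.5 20.9
shift [0.0003 0.0001 0.0006] spin -0.2
```

jog_arm(
  steps=[0.003,0,0,0,0,0.007,0,0,0,0,0.012,0,0,0,0,0.017,0,0,0,0,0.02,0,0,0,0],
)

```text
t: 3.2
position: [0.4584, -0.2339, 0.2118]
orientation: [2.466, 1.94, 0.001]
wrist_force: [-1.5, -4.5, 16.2]
width: 0.0001
grasp_force: 7.8
```

```bash
python3 go.py -90 -0.7 38
```

```text
t 3.2 tip jig mm -100.6 -1.0 tipz 38.8 tilt z [ 0.0026 -0.0028 -1.    ] w 0.0001
force jig -4.8 0.4 16.2
shift [ 0.0106 -0.0003  0.0008] spin -0.2
```

jog_arm(
  steps=[0.004,0,0.0005,0,0,0.01,0,0.0005,0,0,0.017,0,0.0005,0,0,0.024,0,0.0005,0,0,0.028,0,0.0005,0,0],
)

```text
t: 3.7
position: [0.465, -0.2068, 0.2118]
orientation: [2.466, 1.94, 0.0]
wrist_force: [-4.4, -6.4, 22.9]
width: -0.0003
grasp_force: 11.6
```

```bash
python3 go.py -60 -0.7 38
python3 - <<'E'
from station import vision
import cv2
p,d=vision.snapshot("wrist"); cv2.imwrite("pics/w3.png",p[:,:,::-1])
E
```

```text
t 3.7 tip jig mm -72.7 -1.2 tipz 38.8 tilt z [ 0.0029 -0.0034 -1.    ] w -0.0003
force jig -7.3 2.8 22.9
shift [ 0.0127 -0.0005  0.0007] spin -0.2
```

View pics/w3.png

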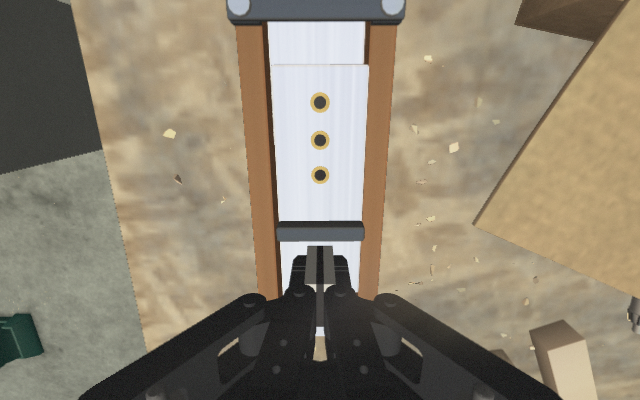

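The plate slides with the fingers and its nose (row 65) lies square in the channel, short of the strap (row 20). The fingertips (row 247) are right behind the ridge (row 240).

jog_arm(
  steps=[0.004,0,0,0,0,0.01,0,0,0,0,0.017,0,0,0,0,0.024,0,0,0,0,0.028,0,0,0,0],
)

```text
t: 4.25
position: [0.4716, -0.1796, 0.2117]
orientation: [2.466, 1.94, 0.0]
wrist_force: [-6.4, -7.3, 23.9]
width: 0.0
grasp_force: 12.5
```

```bash
python3 go.py -30 -0.7 38
```

```text
t 4.25 tip jig mm -44.7 -1.2 tipz 38.7 tilt z [ 0.0026 -0.0033 -1.    ] w 0.0
force jig -8.6 4.6 23.9
shift [ 0.0147 -0.0006  0.0007] spin -0.2
```

jog_arm(
  steps=[0.004,-0.0005,0,0,0,0.01,-0.0005,0,0,0,0.016,-0.0005,0,0,0,0.021,-0.0005,0,0,0,0.025,-0.0005,0,0,0],
)

```text
t: 4.75
position: [0.4772, -0.1555, 0.2118]
orientation: [2.465, 1.939, 0.001]
wrist_force: [-4.9, -14.8, 21.9]
width: -0.0004
grasp_force: 19.4
```

```bash
python3 go.py 5 -0.7 38
python3 - <<'E'
from station import vision
import cv2
p,d=vision.snapshot("wrist"); cv2.imwrite("pics/w4.png",p[:,:,::-1])
E
```

```text
t 4.75 tip jig mm -20.0 -1.1 tipz 38.8 tilt z [ 0.0036 -0.0039 -1.    ] w -0.0004
force jig -15.5 1.4 21.9
shift [ 0.025  -0.0005  0.0007] spin -0.21
```

View pics/w4.png

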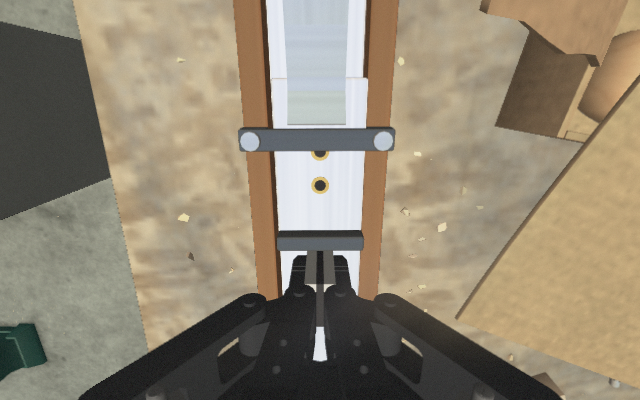

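The plate has gone under the strap (row 140) and the leaf, with its nose at row 78. The fingertips (row 250) now touch the ridge, and about 33 mm of travel remains.

jog_arm(
  steps=[0.004,0,0,0,0,0.009,0,0,0,0,0.014,0,0,0,0,0.019,0,0,0,0,0.023,0,0,0,0],
)

```text
t: 5.3
position: [0.4826, -0.1331, 0.2117]
orientation: [2.466, 1.939, 0.001]
wrist_force: [-2.1, -9.5, 21.3]
width: -0.0002
grasp_force: 17.7
```

```bash
python3 go.py 13 -0.7 38
```

```text
t 5.3 tip jig mm 3.1 -1.1 tipz 38.7 tilt z [ 0.0035 -0.0034 -1.    ] w -0.0002
force jig -9.7 -0.2 21.3
shift [ 0.0099 -0.0005  0.0007] spin -0.21
```

Now the final push, slowly, until the force rises at the stop.

jog_arm(
  steps=[0.002,0,0,0,0,0.004,0,0,0,0,0.006,0,0,0,0,0.008,0,0,0,0,0.009,0,0,0,0],
)

```text
t: 5.8
position: [0.4846, -0.1242, 0.2114]
orientation: [2.466, 1.94, 0.001]
wrist_force: [-2.8, -8.5, 17.1]
width: 0.0
grasp_force: 10.4
```

```bash
python3 go.py 13 -0.7 38
python3 - <<'E'
from station import vision
import cv2
p,d=vision.snapshot("wrist"); cv2.imwrite("pics/w5.png",p[:,:,::-1])
E
```

```text
t 5.8 tip jig mm 12.1 -1.1 tipz 38.4 tilt z [ 0.0032 -0.0028 -1.    ] w 0.0
force jig -8.9 0.7 17.1
shift [ 0.0009 -0.0004  0.0004] spin -0.21
```

View pics/w5.png

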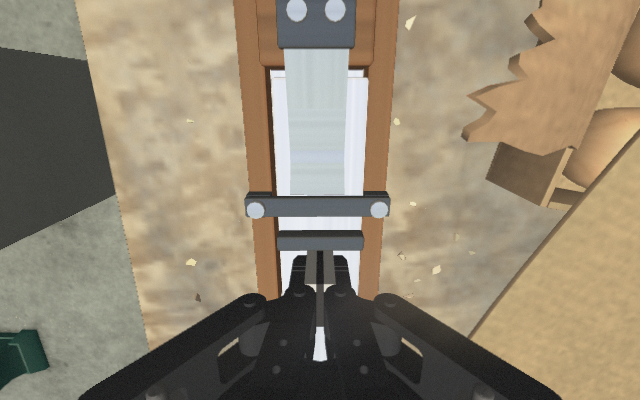

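The nose (row 77) is still a few mm short of the stop face (row 69), and the push force has not risen.

jog_arm(
  steps=[0.001,0,0,0,0,0.002,0,0,0,0,0.003,0,0,0,0,0.0035,0,0,0,0,0.0035,0,0,0,0],
)

```text
t: 6.35
position: [0.4854, -0.1209, 0.2114]
orientation: [2.466, 1.94, 0.001]
wrist_force: [-2.4, -8.1, 17.8]
width: -0.0006
grasp_force: 10.6
```

```bash
python3 go.py 13 -0.7 38
```

```text
t 6.35 tip jig mm 15.6 -1.1 tipz 38.4 tilt z [ 0.0031 -0.0027 -1.    ] w -0.0006
force jig -8.4 0.4 17.8
shift [-0.0026 -0.0004  0.0004] spin -0.21
```

jog_arm(
  steps=[0.001,0,0,0,0,0.002,0,0,0,0,0.0025,0,0,0,0,0.0025,0,0,0,0],
)

```text
t: 6.75
position: [0.4857, -0.1198, 0.2114]
orientation: [2.464, 1.938, -0.004]
wrist_force: [-7.8, -28.3, 16.2]
width: 0.0001
grasp_force: 19.3
```

```bash
python3 go.py 13 -0.7 38
python3 - <<'E'
from station import vision
import cv2
p,d=vision.snapshot("wrist"); cv2.imwrite("pics/w6.png",cv2.resize(p[0:280,220:420,::-1],None,fx=3,fy=2.1))
E
```

```text
t 6.75 tip jig mm 16.7 -1.1 tipz 38.4 tilt z [ 0.0021 -0.0063 -1.    ] w 0.0001
force jig -29.3 1.1 16.2
shift [-0.0037 -0.0004  0.0004] spin -0.21
```

View pics/w6.png

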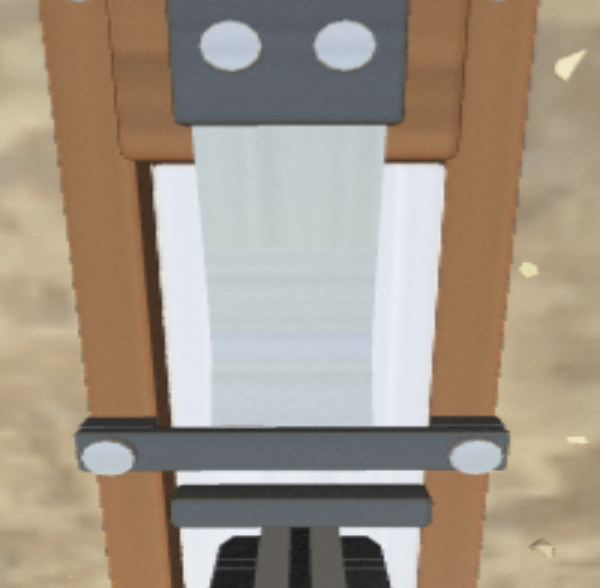

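The nose is against the stop: no gap at rows 160–165, and the push force rose to 29 N. I'll ease off the push, then lift straight away.

jog_arm(
  steps=[-0.001,0,-0.0002,0,0,-0.0018,0,-0.001,0,0,-0.0025,0,-0.004,0,0,-0.003,0,-0.015,0,0,-0.003,0,-0.04,0,0],
)

```text
t: 7.3
position: [0.4842, -0.1204, 0.2491]
orientation: [-2.467, -1.94, 0.002]
wrist_force: [-0.4, 0.2, 0.1]
width: 0.0002
grasp_force: 0.0
```

jog_arm(
  steps=[-0.02,0,-0.03,0,0,-0.05,0,-0.06,0,0,-0.09,0,-0.09,0,0,-0.11,0,-0.1,0,0,-0.11,0,-0.1,0,0],
)

```text
t: 7.8
position: [0.4582, -0.2294, 0.352]
orientation: [2.469, 1.937, 0.001]
wrist_force: [0.5, -0.7, -0.3]
width: 0.0005
grasp_force: 0.0
```

```bash
python3 go.py 
python3 - <<'E'
from h import *
from station import vision
exec(open('go.py').read().split("t=tele")[0])
p,d=vision.snapshot("wrist");c=vision.camera_params("wrist"); cv2.imwrite("pics/w7.png",p[:,:,::-1])
P=cloud(c,d); q=P[...,:2]-o; X=q@u*1e3; Y=q@v*1e3
for a in range(-130,40,10):
    m=(abs(X-a)<4)&(abs(Y)<15); print(a,m.sum(),(np.median(P[m][:,2])*1e3).round(1) if m.sum() else None)
E
```

```text
t 7.8 tip jig mm -96.3 0.2 tipz 179.0 tilt z [ 0.0026 -0.002  -1.    ] w 0.0005
force jig -0.5 -0.7 -0.3
-130 195 29.3
-120 208 29.4
-110 243 29.5
-100 665 216.3
-90 1522 203.5
-80 8175 254.8
-70 240 29.5
-60 239 29.6
-50 266 29.6
-40 251 29.5
-30 282 29.6
-20 285 29.5
-10 1345 320.6
0 329 37.6
10 339 37.7
20 345 37.8
30 438 47.4
```

View pics/w7.png

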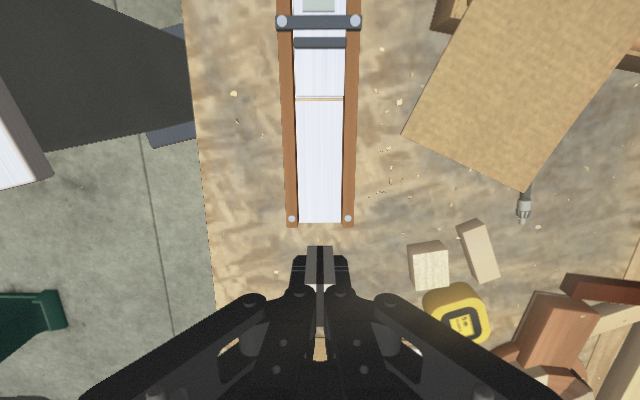

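The bed has sprung up behind the plate (29.5 mm against the plate top at 37.7 mm). The ridge (row 42) sits just short of the strap (row 22). One last check that the plate did not creep back while I lifted.

```bash
python3 - <<'E'
from h import *
from station import vision
exec(open('go.py').read().split("t=tele")[0])
c=vision.camera_params("wrist")
g=cv2.cvtColor(cv2.imread("pics/w7.png"),cv2.COLOR_BGR2GRAY)[:,300:340].mean(1); d=np.diff(g)
print([(i+.5,int(d[i])) for i in range(5,110) if abs(d[i])>12])
def X(r,z): return ((plane(c,[(320,r)],z)[0,:2]-o)@u*1e3).round(1)
print("strap top",X(15,.0455),X(30,.0455),"ridge top",X(37,.048),X(47.5,.048),"plate rear top",X(97,.038),"bed front",X(100,.03))
E
```

```text
[(9.5, -12), (10.5, -21), (11.5, 37), (12.5, 23), (13.5, -19), (14.5, -71), (15.5, -42), (27.5, -19), (28.5, 61), (29.5, 77), (30.5, 15), (35.5, -17), (36.5, -87), (37.5, -29), (46.5, -18), (47.5, 34), (48.5, 92), (49.5, 33), (95.5, -26), (96.5, 27), (97.5, -37), (98.5, 17), (100.5, 36)]
strap top 51.0 40.3 ridge top 34.8 27.1 plate rear top -11.4 bed front -14.1
```

```bash
python3 -c "
from station import hand_in; print(hand_in())"
```

```text
the job is handed in; nothing more can be done
None
```

The drill plate is fully home against the end stop, the bed has sprung up behind it, the hand is clear, and the job is handed in at about 8 s.

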